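# Hang the nutrunner on the balancer arm

### The arm

A 6-joint arm with a two-finger parallel gripper is mounted at the origin on the work surface. World frame = base frame: x ahead of the robot, y to its left, z up, the work surface at z = 0. Lengths are in m, angles in rad, forces in N, time in s.
With the tool pointing down it reaches from about 0.35 to 0.975 m from the base axis. Payload 17.4 kg.
Tool frame: the origin (TCP) lies midway between the tips of the shut fingers; the grasp point (between the pads) lies 19 mm behind it; z points along the fingers, y is the line along which they close (so a half turn about z gives the same grasp; the last joint's range is limited). The gripper opens to 85 mm and grips with 20 to 120 N. Pads are 22 mm wide; open, the fingers measure 114 mm over their backs; the gripper's body (76 mm by 85 mm) begins 54 mm behind the grasp point. The pads swing forward as they close: fully open they stand 13 mm farther back than shut.
Start: joints at [-1.176, 0.116, 1.442, -0, 1.584, -0.038], TCP at [0.283, -0.613, 0.231] pointing down, gripper open.
Joint ranges: [-2.83, 2.83], [-0.83, 2.19], [0.07, 2.5], [-1.14, 4.28], [0.01, 3], [-2.97, 2.97]. Speed limits (rad/s): [1.89, 1.89, 2.22, 3.14, 3.14, 3.14].

### API

Orientations are given as a unit quaternion [x, y, z, w].
In Python, from plant import ctrl, cams, job gives the robot as it stands.
- The arm moves only by the shell command python3 -m handwheel 'ROWS'. ROWS is JSON, a list of rows, each an object with "fingers": the finger opening in m, from 0 to 0.0854; "xyz": the shift along the tool's x, y, z in m, a list of three; "turn": the turn about the tool's z in rad. A call has 1 to 12 rows; each row is the pose to reach, as a shift and turn from the pose commanded when the call began, along the tool's axes at that moment; what a row does not reach only later rows make up. A row lasts 1/12 s, in which the tool goes at most 41.7 mm and 7.16 degrees, less where a joint would pass 70% of its speed; a pose out of reach is approached as far as the arm can. A call with a gripper value outside its range is refused whole. The fingers move at their own pace and stop on an object; the grip force is fixed at half the most. Time passes only in rows, so rows that repeat a pose let the fingers close. It gives the time, the measured TCP pose, the force, the opening and the grip force at its end, in the units of the state.
- ctrl.get_state(): the state, without advancing time (a new reading comes with each control period).
- cams.read_camera(name): name is "scene" or "top" or "wrist"; returns a dict with "color" (384x512x3 uint8, red, green, blue), "mtx" (3x3 intrinsics, pixels), "extrinsics" (4x4, takes a point from world to camera coordinates); the wrist camera has in their place "mount" (4x4, takes a point from camera to tool coordinates, whose origin is the TCP and whose axes are the flange's). Camera axes: x right, y down, z forward; pixel columns grow to the right and rows downward; lengths in m; the calibration is good to about 2 mm. A picture is of the moment at which its call begins: read the wrist's pose just before it. There is no depth.
- job.close_job(): hands the job in; it is judged then, once.
The state is a dict: "clock": time; "joints": joint angles; "dq": joint speeds; "effort": joint torques, N m; "ee_pos": TCP position; "tcp_rot": TCP orientation; "wrist_force": force on the tool from outside, world axes, zero at the start; "wrist_torque": the same for the moment, N m; "opening": opening from 0.0 (shut) to 1.0 (fully open); "grasp_force": force on a finger pad.
Only numpy, scipy, OpenCV 4.12 (cv2) and the standard library are available. Lean on these libraries where they do the work, as an engineer would, in place of code of your own. Each camera call takes 0.05 s, during which the arm holds its last target. There are 200 camera calls.

### The job

Pick up the cordless nutrunner by the red grip tab on top of its steel bail and slip the bail over the upturned hook of the yellow spring-balanced arm. Keep hold and lower it slowly while the arm sinks under the weight, and let go only when the arm has settled and carries the whole tool, so that the arm does not jump up or drop when released. Leave the tool hanging still on the hook, upright and clear of the bench, and do not disturb the other things on the bench.

Things in the scene. Friction and masses are not known exactly. Their poses are not given: they have to be found in the camera images.
- nutrunner: Loose blue cordless nutrunner standing on its black battery; weight hidden, 0.3 to 0.96 kg. Origin: centre of its underside; z up, x along the barrel to the steel chuck. Battery 84 (x) x 56 x 28 mm high, handle 30 x 30, barrel 40 mm in diameter, axis 105 mm up, x = -60 to +80 with chuck; 201 mm high in all. Above it a steel bail, then a red grip tab. Balanced: hangs upright by the bail.
- bail_top (a point): Underside of the middle of the bail's top rod (rests on the hook), 157 mm above the tool's origin, tool's axes. The bail is 8 mm round rod in the tool's x-z plane, its top a shallow roof peaking here. The open window below is 46 mm wide (x) and 32 mm high in the middle (down to the barrel), 23 mm at the legs.
- grip_tab (a point): Centre of the red grip tab on the bail's top: 26 (x) x 12 (y) x 36 mm high, 165 to 201 mm above the tool's origin, tool's axes. Grip it from above across its 26 mm (x), which leaves the hook clear.
- balancer: Spring-balanced arm on a grey column, 150 x 150 mm foot fixed to the bench. Origin: centre of the foot's underside. Two parallel links, 240 mm long, point along its -y and carry a yellow head 34 (x) x 26 (y) x 62 mm high, with a steel hook on the head's -y side; the head stays level as the arm sinks. Column 270 mm high, 0.3 m from the hook along +y.
- hook_seat (a point): Middle of the top of the hook's straight part, where the bail hangs; moves with the arm, always level. x across the hook, y along it (+y to head and column), z up. 10 mm round rod from the head's face (y = +29 mm) to y = -33, there bent up into a lip. The head's top is 17 mm above this point. Unloaded about 306 mm above the bench.
- hook_tip (a point): Top of the hook's upturned lip, 16 mm above hook_seat and 33 mm to its -y; the hook ends at y = -38 mm from hook_seat. The bail goes on from this end, moving along +y: rod and lip together are 26 mm high (10 mm below to 16 mm above hook_seat). Axes as hook_seat.
- balancer_arm (a joint): Sinking of the arm, rad: 0 unloaded, on its upper stop; 0.55 lower stop (hook 130 mm lower). Hook moves on a 240 mm arc, from 0.25 rad above level, shifting up to 8 mm along y. Sinks from about 2 N on, roughly 15 mm per N; where it settles depends on the hidden weight. Lightly damped, jumps if let go unbalanced. Must stay under 0.2 rad/s (48 mm/s); press the hook with under 15 N.
- bolt_tray: Loose steel tray of bolts, 150 by 110 by 35 mm; origin centre of the underside. Bystander.
- grease_can: Loose red can with a yellow label, 62 mm in diameter, 100 mm high; origin centre of the underside. Bystander.
- wrench: Loose steel wrench, 170 mm long, lying flat; bystander.
Mind the look-alikes: they are no part of the job. Of the things that look like the nutrunner, the largest one is meant.

How it is judged:
By the outcome, as a careful person would: the job done as asked, in the order asked, and still so for the second after the job is handed in, with the robot touching nothing.
It also fails if it takes over 61 s, if anything falls off the work surface, if the arm or the gripper's body presses on something with over 40 N, if the wrist force passes 120 N, or if a joint passes its speed limit or range.

## Working session

There is one attempt and no reset: what is moved stays moved. The work goes in short steps, Python scripts to look and compute and a shell command to move; the robot and the scene stay as the last step left them, time stands still between calls to the robot, and variables do not carry over. Pictures are saved under pics/ and viewed, at most 10 in all, crops included, and the job is handed in when it is done.

```bash
mkdir -p pics; cat > h.py <<'E'
import numpy as np, cv2, sys
from plant import ctrl, cams, job
from scipy.spatial.transform import Rotation as R
def snap(n,f):
    s=ctrl.get_state(); c=cams.read_camera(n)
    cv2.imwrite('pics/'+f+'.png',c['color'][:,:,::-1])
    if n=='wrist':
        T=np.eye(4);T[:3,:3]=R.from_quat(s['tcp_rot']).as_matrix();T[:3,3]=s['ee_pos']
        E=np.linalg.inv(T@c['mount'])
    else: E=c['extrinsics']
    np.savez('pics/'+f+'.npz',K=c['mtx'],E=E,img=c['color']); return c
def PM(f):
    d=np.load('pics/'+f+'.npz'); return d['K']@d['E'][:3]
def tri(obs): # [(f,u,v)]
    A=[]
    for f,u,v in obs:
        P=PM(f); A+= [u*P[2]-P[0], v*P[2]-P[1]]
    A=np.array(A); A/=np.linalg.norm(A[:,:3],axis=1)[:,None]
    x,r,_,_=np.linalg.lstsq(A[:,:3],-A[:,3],rcond=None); return x,A[:,:3]@x+A[:,3]
def onz(f,u,v,z):
    P=PM(f); A=np.array([u*P[2]-P[0],v*P[2]-P[1]])
    return np.r_[np.linalg.solve(A[:,:2],-A[:,3]-A[:,2]*z),z]
def proj(f,p):
    q=PM(f)@np.r_[p,1]; return q[:2]/q[2]
E
python3 - <<'E'
from h import *
for n in ('scene','top'): snap(n,n+'0')
s=ctrl.get_state(); print(s)
a,b=[cv2.imread(f'pics/{n}0.png') for n in ('scene','top')]
for n in ('scene','top'):
  d=np.load(f'pics/{n}0.npz'); print(np.linalg.inv(d['E']).round(3),d['K'])
E
```

```text
{'clock': 0.1, 'joints': array([-1.17579242e+00,  1.16441011e-01,  1.44215414e+00, -7.69268747e-06,
        1.58397620e+00, -3.78224085e-02]), 'dq': array([-0.00200233, -0.0018865 , -0.00246244, -0.000491  , -0.00039326,
       -0.00056924]), 'effort': array([ 2.22745541e-03, -7.33666062e+01, -6.33789825e+01,  4.09180939e-05,
        5.34396226e-03,  2.26177423e-07]), 'ee_pos': array([ 0.28304004, -0.6126288 ,  0.23066149]), 'tcp_rot': array([ 9.76673819e-01,  2.14727762e-01, -9.07147008e-05, -4.80885218e-04]), 'wrist_force': array([ 0.14784375,  0.17748971, -0.66660481]), 'wrist_torque': array([-0.00146542,  0.01152256,  0.00890318]), 'grasp_force': 0.0, 'opening': 0.9996034145459043}
[[-0.297  0.58  -0.759  1.764]
 [ 0.955  0.182 -0.234  0.395]
 [ 0.003 -0.794 -0.608  1.158]
 [ 0.     0.     0.     1.   ]] [[474.4967426    0.         256.28339208]
 [  0.         474.4967426  193.96028375]
 [  0.           0.           1.        ]]
[[ 3.000e-03 -9.900e-01  1.390e-01  3.740e-01]
 [-1.000e+00 -3.000e-03  1.000e-03  3.700e-02]
 [-0.000e+00 -1.390e-01 -9.900e-01  1.598e+00]
 [ 0.000e+00  0.000e+00  0.000e+00  1.000e+00]] [[486.88315532   0.         267.77098297]
 [  0.         486.88315532 196.64438316]
 [  0.           0.           1.        ]]
```

View pics/scene0.png

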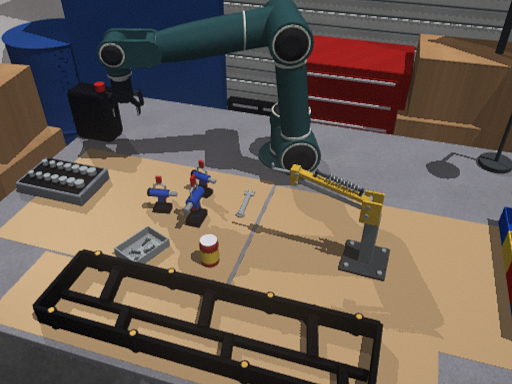

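View pics/top0.png

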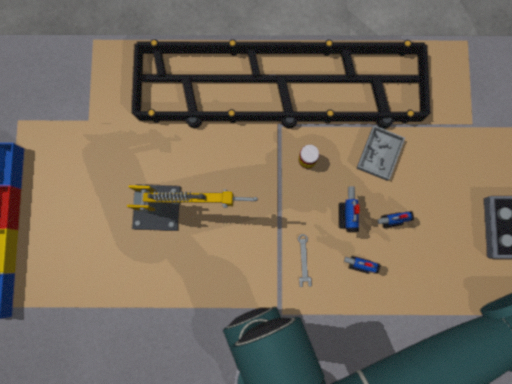

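The scene shows three nutrunners near (160,195), (196,205) and (202,175), with the balancer at right and its hook near (295,172). In the top view the largest nutrunner is at (351,212) and the hook runs from (232,198) to (257,199). I'll enlarge both areas.

```bash
python3 - <<'E'
from h import *
a,b=[cv2.imread(f'pics/{n}0.png') for n in ('scene','top')]
f=lambda i,x,y,w,h,k:cv2.resize(i[y:y+h,x:x+w],None,fx=k,fy=k,interpolation=cv2.INTER_CUBIC)
top=np.hstack([f(b,320,175,80,60,5),f(b,210,170,80,60,5)])
bot=np.hstack([f(a,165,160,80,60,5),f(a,270,150,80,60,5)])
cv2.imwrite('pics/crops.png',np.vstack([top,bot]))
E
```

```text
(no output)
```

View pics/crops.png

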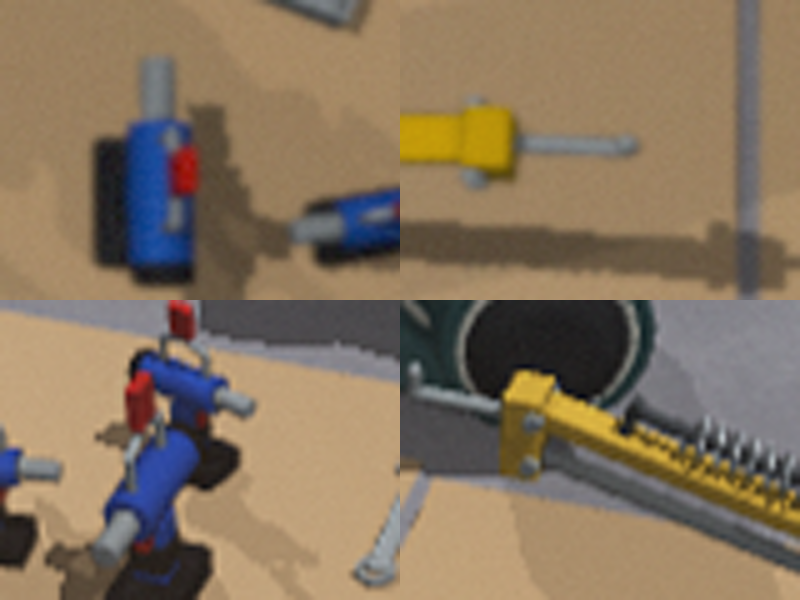

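Crops: the big tool's red tab top is at top (357,209) / scene (193.4,175.6). Its chuck tip is at top (351.4,187) and its barrel rear at (352.6,229). The hook tip is at top (256.4,199) / scene (273,164), and the head at top (228,198.4).

```bash
python3 - <<'E'
from h import *
print('tab',onz('top0',357,209,.201),onz('scene0',193.4,175.6,.201),tri([('top0',357,209),('scene0',193.4,175.6)]))
print('chuck',onz('top0',351.4,187,.115),'rear',onz('top0',352.6,229,.105))
print('tip',onz('top0',256.4,199,.322),onz('scene0',273,164,.322),tri([('top0',256.4,199),('scene0',273,164)]))
print('head',onz('top0',228,198.4,.323), onz('top0',140,198,.3))
print('rest', [onz('top0',u,v,.03).round(3) for u,v in((310,156),(382,154),(365,265),(397,218),(304,260))])
s=ctrl.get_state();print(R.from_quat(s['tcp_rot']).as_matrix().round(3))
d=cams.read_camera('wrist');print(d['mount'].round(3),d['mtx'])
E
```

```text
tab [ 0.53488873 -0.21976205  0.201     ] [ 0.53366322 -0.21439937  0.201     ] (array([ 0.53398846, -0.21713164,  0.20116128]), array([ 0.0025388 , -0.00086852,  0.00264325,  0.00042599]))
chuck [ 0.61304681 -0.21984546  0.115     ] rear [ 0.48415713 -0.22251845  0.105     ]
tip [0.54680195 0.06799906 0.322     ] [0.55500385 0.07727853 0.322     ] (array([0.5467813 , 0.07152012, 0.31576363]), array([ 0.00337484, -0.00084828,  0.00347726,  0.00014377]))
head [0.54805223 0.14306768 0.323     ] [0.55160234 0.38187757 0.3       ]
rest [array([ 0.73, -0.1 ,  0.03]), array([ 0.737, -0.338,  0.03 ]), array([ 0.375, -0.273,  0.03 ]), array([ 0.526, -0.38 ,  0.03 ]), array([ 0.39 , -0.078,  0.03 ])]
[[ 0.908  0.419 -0.   ]
 [ 0.419 -0.908  0.001]
 [ 0.    -0.001 -1.   ]]
[[ 0.001 -0.953 -0.302  0.078]
 [ 1.     0.001  0.     0.001]
 [ 0.    -0.302  0.953 -0.142]
 [ 0.     0.     0.     1.   ]] [[299.17736255   0.         253.95997591]
 [  0.         299.17736255 195.11132855]
 [  0.           0.           1.        ]]
```

```bash
python3 -m handwheel '[{"fingers":0.085,"xyz":[0.02,-0.013,-0.04],"turn":-0.1},{"fingers":0.085,"xyz":[0.39,-0.25,-0.07],"turn":-1.158},{"fingers":0.085,"xyz":[0.39,-0.25,-0.07],"turn":-1.158},{"fingers":0.085,"xyz":[0.39,-0.25,-0.07],"turn":-1.158},{"fingers":0.085,"xyz":[0.39,-0.25,-0.07],"turn":-1.158},{"fingers":0.085,"xyz":[0.39,-0.25,-0.07],"turn":-1.158},{"fingers":0.085,"xyz":[0.39,-0.25,-0.07],"turn":-1.158},{"fingers":0.085,"xyz":[0.39,-0.25,-0.07],"turn":-1.158},{"fingers":0.085,"xyz":[0.39,-0.25,-0.07],"turn":-1.158},{"fingers":0.085,"xyz":[0.39,-0.25,-0.07],"turn":-1.158},{"fingers":0.085,"xyz":[0.39,-0.25,-0.07],"turn":-1.158},{"fingers":0.085,"xyz":[0.39,-0.25,-0.07],"turn":-1.158}]'
python3 -m handwheel '[{"fingers":0.085,"xyz":[0,0,0],"turn":0},{"fingers":0.085,"xyz":[0,0,0],"turn":0},{"fingers":0.085,"xyz":[0,0,0],"turn":0}]'
python3 - <<'E'
from h import *
snap('wrist','w1');s=ctrl.get_state();print(s)
E
```

```text
clock: 1.15
ee_pos: [0.5336, -0.2192, 0.3016]
tcp_rot: [0.699, 0.715, 0.0, 0.0]
wrist_force: [-0.2, -1.4, 1.0]
opening: 0.994
grasp_force: 0.0
clock: 1.4
ee_pos: [0.5321, -0.2225, 0.301]
tcp_rot: [0.7, 0.714, -0.0, -0.0]
wrist_force: [0.3, 0.1, -0.1]
opening: 0.997
grasp_force: 0.0
{'clock': 1.45, 'joints': array([-4.41012699e-01, -1.07596477e-01,  1.55409897e+00, -2.18268745e-04,
        1.69544757e+00, -4.60361655e-01]), 'dq': array([-0.01406679, -0.00246145, -0.00074609,  0.00021097,  0.00126202,
        0.0032875 ]), 'effort': array([ 1.61113635e+00, -5.44768417e+01, -6.38473105e+01,  5.01252862e-02,
        1.05825937e-03,  1.03374152e-02]), 'ee_pos': array([ 0.53186916, -0.22292335,  0.30107068]), 'tcp_rot': array([ 7.00242566e-01,  7.13904969e-01, -1.60984763e-04, -1.33215932e-04]), 'wrist_force': array([-0.03396704, -0.25751055,  1.00149904]), 'wrist_torque': array([ 0.00733632, -0.03682393,  0.01232114]), 'grasp_force': 0.0, 'opening': 0.9926698809562056}
```

View pics/w1.png

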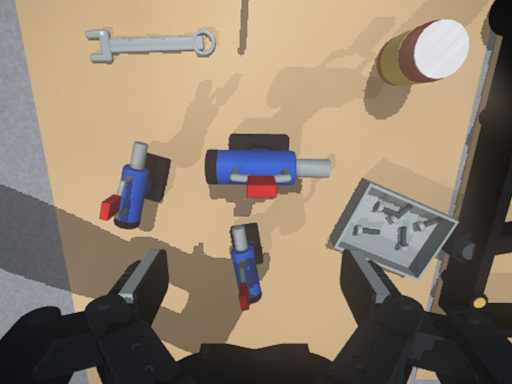

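The wrist view has the big tool in the middle: red tab about (261,187), barrel from (207,166) to (330,169). I'll fit the tab and barrel numerically.

```bash
python3 - <<'E'
from h import *
import itertools
from scipy.optimize import minimize
d=np.load('pics/w1.npz');im=d['img'].astype(int)
m=((im[...,0]>100)&(im[...,1]<60)&(im[...,2]<60)).astype(np.uint8);m[:170]=0;m[205:]=0;m[:,:240]=0;m[:,285:]=0
ys,xs=np.nonzero(m);print(xs.min(),xs.max(),ys.min(),ys.max(),xs.mean(),ys.mean(),len(xs))
def box(x,y,yaw):
    c,s=np.cos(yaw),np.sin(yaw)
    P=np.array([proj('w1',[x+c*a-s*b,y+s*a+c*b,z]) for a in(-.013,.013) for b in(-.006,.006) for z in(.165,.201)])
    M=np.zeros((384*4,512*4),np.uint8);cv2.fillConvexPoly(M,cv2.convexHull((P*4+1.5).round().astype(np.int32)),1)
    return cv2.resize(M.astype(np.float32),(512,384),interpolation=cv2.INTER_AREA)
r=minimize(lambda p:np.abs(box(p[0],p[1],0.02)-m).sum(),[.534,-.217],method='Nelder-Mead',options=dict(initial_simplex=[[.534,-.217],[.540,-.217],[.534,-.211]]))
print(r.x,r.fun)
b=((im[...,2]>90)&(im[...,0]<70)&(im[...,2]>im[...,1]*1.5)).astype(np.uint8);b[:145]=0;b[195:]=0;b[:,:215]=0;b[:,300:]=0
# chuck edges: grey columns 302-326
for u in (220,235,282,292):
  v=np.nonzero(b[:,u])[0];print(u,v.min(),v.max())
for u in (305,315,325): print(u,im[155:182,u].sum(1).tolist())
print(onz('w1',210,166,.105),onz('w1',330,168.5,.105))
E
```

```text
247 276 176 196 260.45051194539246 181.59726962457339 293
[ 0.5397583  -0.21791333] 426.625
220 151 183
235 150 183
282 151 184
292 152 183
305 [533, 532, 539, 487, 374, 408, 452, 469, 497, 523, 543, 558, 550, 536, 525, 521, 510, 493, 469, 451, 419, 351, 422, 542, 532, 533, 532]
315 [535, 532, 538, 500, 398, 392, 439, 455, 478, 505, 526, 544, 548, 542, 534, 529, 523, 502, 484, 468, 439, 380, 365, 438, 491, 489, 488]
325 [536, 537, 531, 471, 370, 374, 428, 449, 467, 489, 507, 529, 532, 533, 536, 535, 525, 513, 497, 483, 458, 398, 414, 506, 541, 535, 535]
[ 0.48251604 -0.21881575  0.105     ] [ 0.620835   -0.21882912  0.105     ]
```

```bash
python3 - <<'E'
from h import *
from scipy.optimize import minimize
d=np.load('pics/w1.npz');im=d['img'].astype(int)
m=((im[...,0]-im[...,1:].max(2)>40)&(im[...,1]<100)).astype(np.uint8);m[:170]=0;m[205:]=0;m[:,:240]=0;m[:,285:]=0
n,l,st,_=cv2.connectedComponentsWithStats(m);k=1+st[1:,4].argmax();m=(l==k).astype(np.uint8);print(st[k])
def box(x,y,yaw):
    c,s=np.cos(yaw),np.sin(yaw)
    P=np.array([proj('w1',[x+c*a-s*b,y+s*a+c*b,z]) for a in(-.013,.013) for b in(-.006,.006) for z in(.165,.201)])
    M=np.zeros((384*4,512*4),np.uint8);cv2.fillConvexPoly(M,cv2.convexHull((P*4+1.5).round().astype(np.int32)),1)
    return cv2.resize(M.astype(np.float32),(512,384),interpolation=cv2.INTER_AREA)
f=lambda p:np.abs(box(p[0],p[1],p[2]/10)-m).sum()
r=minimize(f,[.54,-.217,0],method='Nelder-Mead',options=dict(initial_simplex=[[.540,-.217,0],[.545,-.217,0],[.54,-.211,0],[.54,-.217,.3]]))
print(r.x,r.fun)
s=ctrl.get_state();print(s['ee_pos'],R.from_quat(s['tcp_rot']).as_matrix()[:,1],s['clock'])
E
```

```text
[246 176  31  22 640]
[ 0.5392187  -0.21970391  0.36560257] 85.875
[ 0.53186916 -0.22292335  0.30107068] [ 9.99813252e-01  1.93206461e-02 -4.16422577e-04] 1.45
```

Tab is at (0.539,-0.220). I'll descend and grip.

```bash
python3 -m handwheel '[{"fingers":0.085,"xyz":[0.003,0.007,0.02],"turn":0},{"fingers":0.085,"xyz":[0.003,0.007,0.05],"turn":0},{"fingers":0.085,"xyz":[0.003,0.007,0.08],"turn":0},{"fingers":0.085,"xyz":[0.003,0.007,0.105],"turn":0},{"fingers":0.085,"xyz":[0.003,0.007,0.12],"turn":0},{"fingers":0.06,"xyz":[0.003,0.007,0.131],"turn":0},{"fingers":0.045,"xyz":[0.003,0.007,0.131],"turn":0},{"fingers":0.038,"xyz":[0.003,0.007,0.131],"turn":0},{"fingers":0.034,"xyz":[0.003,0.007,0.131],"turn":0},{"fingers":0.034,"xyz":[0.003,0.007,0.131],"turn":0}]'
python3 - <<'E'
from h import *
snap('wrist','w2')
E
```

```text
clock: 2.28
ee_pos: [0.5397, -0.2194, 0.172]
tcp_rot: [0.7, 0.714, 0.0, 0.001]
wrist_force: [1.1, 0.5, -0.0]
opening: 0.396
grasp_force: 0.0
```

View pics/w2.png

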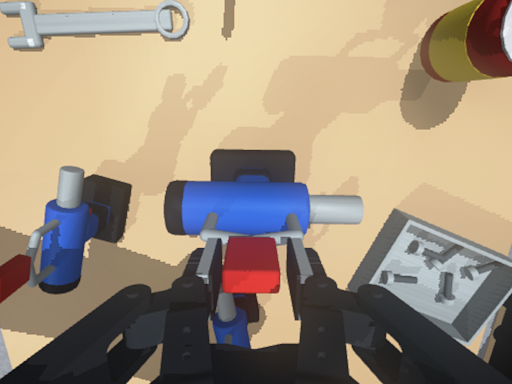

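The tab (251,265) is centred between the pads (about 215 and 292). Close and lift.

```bash
python3 -m handwheel '[{"fingers":0.02,"xyz":[0,0,0],"turn":0},{"fingers":0.01,"xyz":[0,0,0],"turn":0},{"fingers":0.01,"xyz":[0,0,0],"turn":0},{"fingers":0.01,"xyz":[0,0,0],"turn":0},{"fingers":0.01,"xyz":[0,0,0],"turn":0},{"fingers":0.01,"xyz":[0,0,0],"turn":0}]'
```

```text
clock: 2.83
ee_pos: [0.5394, -0.2193, 0.1715]
tcp_rot: [0.7, 0.714, 0.0, 0.001]
wrist_force: [-2.2, -0.0, 5.7]
opening: 0.292
grasp_force: 59.4
```

```bash
python3 -m handwheel '[{"fingers":0.01,"xyz":[0,0,-0.01],"turn":0},{"fingers":0.01,"xyz":[0,0,-0.03],"turn":0},{"fingers":0.01,"xyz":[0,0.002,-0.06],"turn":0},{"fingers":0.01,"xyz":[0.015,0.003,-0.09],"turn":0},{"fingers":0.01,"xyz":[0.04,0.004,-0.12],"turn":0},{"fingers":0.01,"xyz":[0.07,0.005,-0.145],"turn":0},{"fingers":0.01,"xyz":[0.1,0.006,-0.16],"turn":0},{"fingers":0.01,"xyz":[0.13,0.007,-0.168],"turn":0},{"fingers":0.01,"xyz":[0.16,0.008,-0.168],"turn":0},{"fingers":0.01,"xyz":[0.18,0.008,-0.168],"turn":0},{"fingers":0.01,"xyz":[0.195,0.008,-0.168],"turn":0},{"fingers":0.01,"xyz":[0.2,0.008,-0.168],"turn":0}]'
python3 -m handwheel '[{"fingers":0.01,"xyz":[0,0,0],"turn":0},{"fingers":0.01,"xyz":[0,0,0],"turn":0},{"fingers":0.01,"xyz":[0,0,0],"turn":0},{"fingers":0.01,"xyz":[0,0,0],"turn":0},{"fingers":0.01,"xyz":[0,0,0],"turn":0}]'
python3 - <<'E'
from h import *
for n in ('wrist','scene','top'): snap(n,n+'3')
s=ctrl.get_state();print(s['ee_pos'],R.from_quat(s['tcp_rot']).as_matrix()[:,1],s['clock'],s['wrist_force'])
w,a,b=[cv2.imread(f'pics/{n}3.png') for n in ('wrist','scene','top')]
f=lambda i,x,y,w,h,k:cv2.resize(i[y:y+h,x:x+w],None,fx=k,fy=k,interpolation=cv2.INTER_CUBIC)
right=np.vstack([f(a,210,130,100,75,4)[:,:384-84+84],f(b,205,160,100,75,4)[:,:384]]) if 0 else np.vstack([f(a,210,120,100,80,3.7),f(b,205,160,100,80,3.7)])
left=cv2.resize(w,(430,322)); left=np.vstack([left,np.zeros((right.shape[0]-322,430,3),np.uint8)])
cv2.imwrite('pics/c3.png',np.hstack([left,right])); print(right.shape)
E
```

```text
clock: 3.83
ee_pos: [0.543, -0.0169, 0.3389]
tcp_rot: [0.699, 0.715, 0.0, -0.0]
wrist_force: [-0.1, -2.0, -3.3]
opening: 0.295
grasp_force: 59.5
clock: 4.25
ee_pos: [0.5432, -0.0197, 0.3383]
tcp_rot: [0.7, 0.714, -0.0, -0.0]
wrist_force: [0.2, 0.7, -4.1]
opening: 0.293
grasp_force: 59.5
[ 0.54323422 -0.01935514  0.33827854] [ 9.99810545e-01  1.94645650e-02 -6.37029168e-05] 4.4 [ 0.50404617  0.12150876 -3.92424736]
(592, 370, 3)
```

View pics/c3.png

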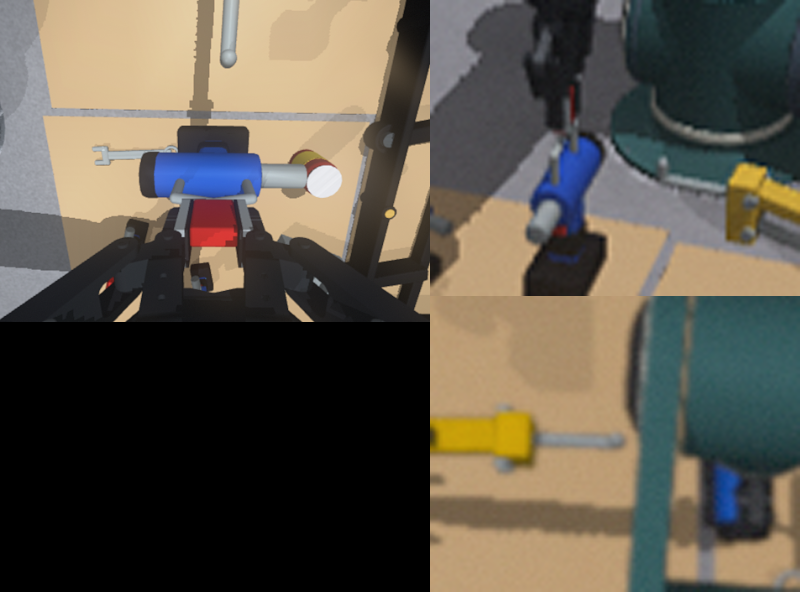

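The wrist view shows the hook end at about (271,70) in full-size pixels, running to the top edge at (275,0). The tool hangs straight in the grip and weighs about 4 N. I'll move sideways twice for a stereo fix on the hook tip.

```bash
python3 -m handwheel '[{"fingers":0.01,"xyz":[0,-0.02,0],"turn":0},{"fingers":0.01,"xyz":[0,-0.045,0],"turn":0},{"fingers":0.01,"xyz":[0,-0.05,0],"turn":0},{"fingers":0.01,"xyz":[0,-0.05,0],"turn":0},{"fingers":0.01,"xyz":[0,-0.05,0],"turn":0},{"fingers":0.01,"xyz":[0,-0.05,0],"turn":0}]' >/dev/null
python3 -c "from h import *; snap('wrist','wL')"
python3 -m handwheel '[{"fingers":0.01,"xyz":[0,0.03,0],"turn":0},{"fingers":0.01,"xyz":[0,0.065,0],"turn":0},{"fingers":0.01,"xyz":[0,0.09,0],"turn":0},{"fingers":0.01,"xyz":[0,0.1,0],"turn":0},{"fingers":0.01,"xyz":[0,0.1,0],"turn":0},{"fingers":0.01,"xyz":[0,0.1,0],"turn":0},{"fingers":0.01,"xyz":[0,0.1,0],"turn":0}]' >/dev/null
python3 - <<'E'
from h import *
snap('wrist','wR')
for n in ('wrist3','wL','wR'):
  im=np.load(f'pics/{n}.npz')['img'];h=cv2.cvtColor(im,cv2.COLOR_RGB2HSV)
  m=((h[...,1]<45)&(h[...,2]>90)).astype(np.uint8);m[110:]=0
  k,l,st,c=cv2.connectedComponentsWithStats(m);print(n,[s.tolist() for s in st[1:] if s[4]>60])
tiles=[np.load(f'pics/{n}.npz')['img'][:110] for n in ('wL','wrist3','wR')]
im=np.hstack([cv2.resize(t[:,x:x+130],None,fx=2,fy=2) for t,x in zip(tiles,(270,205,140))]);print(im.shape)
cv2.imwrite('pics/c4.png',im[:,:,::-1])
E
```

```text
wrist3 [[0, 0, 59, 110, 5412], [262, 0, 23, 81, 1436]]
wL [[0, 0, 91, 110, 8788], [352, 0, 29, 81, 1554]]
wR [[0, 0, 27, 110, 1706], [164, 0, 27, 83, 1628]]
(220, 780, 3)
```

View pics/c4.png

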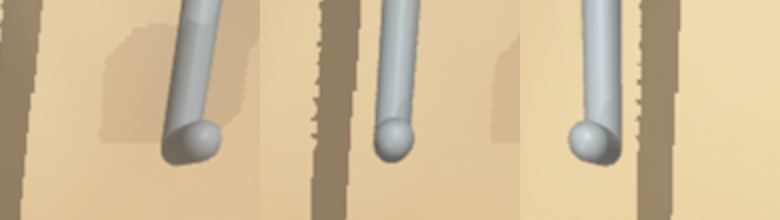

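The ball end of the lip shows at wL (371,69.5), wrist3 (272.5,69.5) and wR (174,70).

```bash
python3 - <<'E'
from h import *
print(tri([('wL',371,69.5),('wrist3',272.5,69.5),('wR',174,70)]))
t=tri([('wL',371,69.5),('wrist3',272.5,69.5),('wR',174,70)])[0]
for n in ('wL','wrist3','wR'):
  im=np.load(f'pics/{n}.npz')['img'];h=cv2.cvtColor(im,cv2.COLOR_RGB2HSV)
  m=((h[...,1]<45)&(h[...,2]>90)).astype(np.uint8);m[110:]=0;m[:,:120]=0
  o=[]
  for v in (2,10,20,30,40):
    u=np.nonzero(m[v])[0]; o.append(onz(n,u.mean(),v,t[2]-.016))
  o=np.array(o);q=np.polyfit(o[:,1],o[:,0],1);print(n,'slope',q[0],'x at tip y',np.polyval(q,t[1]), o[0])
# tool in grip: tab mask
for n in ('w2','wrist3'):
  im=np.load(f'pics/{n}.npz')['img'].astype(int)
  m=(im[...,0]-im[...,1:].max(2)>60).astype(np.uint8);m[:220]=0;m[300:]=0;m[:,:215]=0;m[:,300:]=0
  x,y,w,h=cv2.boundingRect(m);print(n,x,y,w,h)
print(proj('scene3',t),proj('top3',t))
s=ctrl.get_state();print(s['ee_pos'],s['clock'])
E
```

```text
(array([0.55197011, 0.0724128 , 0.31798912]), array([-8.39511889e-06, -3.07552921e-04,  1.62207046e-05,  3.83777635e-04,
       -8.28343526e-06, -7.62079144e-05]))
wL slope 0.041091888997406366 x at tip y 0.5514934165259832 [0.55291348 0.10666191 0.30198912]
wrist3 slope 0.03068751851164127 x at tip y 0.5518791905058691 [0.55293657 0.10597885 0.30198912]
wR slope 0.0361510428443639 x at tip y 0.5518176809463973 [0.55304866 0.10667974 0.30198912]
w2 222 238 58 56
wrist3 226 238 57 57
[271.75047592 164.28715188] [254.78475687 197.26928256]
[ 0.59268672 -0.01801006  0.33858108] 5.5833
```

```bash
python3 - <<'E'
from h import *
im=np.load('pics/wrist3.npz')['img'].astype(int)
for u in (245,263): print(u,[tuple(x) for x in im[232:304:1,u].tolist()][::2])
for v in (250,285,291): print(v,im[v,218:234].tolist(),im[v,276:292].tolist())
s=np.array([0.5432,-.0194,.3383]);M=np.load('pics/wrist3.npz')
for dz in (.0265,.0295):
  for a in(-.013,.013):
    for b,z in((-.006,dz),(.006,dz),(.006,dz-.036)): print(dz,a,b,z,proj('wrist3',s+[a-.02*b,b+.02*a,z]).round(1))
E
```

```text
245 [(46, 80, 168), (65, 82, 142), (113, 121, 129), (108, 48, 62), (121, 39, 55), (123, 39, 55), (123, 38, 53), (124, 40, 54), (123, 38, 50), (126, 40, 50), (125, 39, 50), (125, 39, 49), (125, 37, 47), (126, 39, 47), (125, 38, 45), (125, 38, 44), (126, 39, 44), (127, 39, 42), (127, 39, 42), (133, 40, 42), (181, 50, 50), (196, 52, 51), (199, 53, 51), (198, 52, 50), (197, 52, 50), (196, 52, 49), (195, 52, 48), (192, 52, 48), (217, 58, 53), (215, 57, 52), (208, 53, 49), (192, 134, 104), (216, 185, 142), (216, 185, 142), (215, 184, 142), (215, 184, 142)]
263 [(47, 81, 171), (64, 83, 143), (123, 131, 139), (100, 47, 61), (122, 40, 56), (122, 40, 55), (122, 39, 53), (124, 40, 53), (124, 39, 51), (124, 40, 51), (125, 40, 50), (125, 39, 48), (126, 40, 48), (126, 40, 46), (125, 39, 44), (127, 39, 44), (128, 40, 45), (128, 41, 44), (127, 39, 42), (133, 42, 44), (178, 49, 47), (203, 55, 54), (218, 57, 54), (218, 58, 54), (218, 58, 55), (218, 58, 54), (218, 58, 54), (217, 58, 53), (215, 57, 52), (216, 59, 53), (210, 55, 49), (182, 120, 93), (201, 173, 133), (194, 166, 128), (196, 168, 129), (195
[... 1295 characters left out ...]
, 43, 38], [92, 40, 35], [49, 40, 35], [54, 42, 39], [58, 47, 44], [58, 49, 46], [60, 50, 47], [56, 46, 44], [53, 42, 38], [53, 40, 38], [52, 41, 38]]
0.0265 -0.013 -0.006 0.0265 [222.3 291.7]
0.0265 -0.013 0.006 0.0265 [221.5 268.4]
0.0265 -0.013 0.006 -0.009499999999999998 [228.2 233.6]
0.0265 0.013 -0.006 0.0265 [279.9 291.7]
0.0265 0.013 0.006 0.0265 [280.6 268.4]
0.0265 0.013 0.006 -0.009499999999999998 [275.1 233.6]
0.0295 -0.013 -0.006 0.0295 [221.7 295.8]
0.0295 -0.013 0.006 0.0295 [220.7 272.1]
0.0295 -0.013 0.006 -0.006499999999999999 [227.8 235.9]
0.0295 0.013 -0.006 0.0295 [280.4 295.8]
0.0295 0.013 0.006 0.0295 [281.2 272.1]
0.0295 0.013 0.006 -0.006499999999999999 [275.5 235.9]
```

```bash
python3 - <<'E'
from h import *
from scipy.optimize import least_squares
s=np.array([0.5432,-.0194,.3383])
def f(p):
  P=lambda a,b,z:proj('wrist3',s+p+[a-.02*b,b+.02*a,z])
  far=P(0,-.006,.0295)[1];near=P(0,.006,.0295)[1];bot=P(0,.006,-.0065)[1]
  L=lambda sg:[np.interp(250,*zip(*sorted([tuple(P(sg*.013,.006,z)[::-1]) for z in(.0295,-.0065)]))), np.interp(285,*zip(*sorted([tuple(P(sg*.013,b,.0295)[::-1]) for b in(-.006,.006)])))]
  l,r=L(-1),L(1)
  return np.array([far-293.8,near-271.3,bot-237.6,l[0]-228.8,r[0]-279.3,l[1]-225.8,r[1]-282.3])
r=least_squares(f,np.zeros(3),x_scale=.001,diff_step=1e-4);print(r.x,r.fun.round(1))
E
```

```text
[ 0.00140472 -0.00376881 -0.00656974] [ 0.2  0.2 -0.6  0.3 -0.3  0.1 -0.1]
```

```bash
python3 - <<'E'
from h import *
im=np.load('pics/w2.npz')['img'].astype(int)
rd=lambda p:p[...,0]-p[...,1:].max(-1)
print('rows',[ (232+i,int(v)) for i,v in enumerate(im[232:300,250,0])])
print('r250',[(214+i,int(v)) for i,v in enumerate(rd(im[250,214:290]))][::1])
print('r285',[(214+i,int(v)) for i,v in enumerate(rd(im[285,214:290]))][::1])
for a in(-.013,.013):
    for b,z in((-.006,.201),(.006,.201),(.006,.165)): print(a,b,z,proj('w2',[.5394+a-.01*b,-.2193+b,z]).round(1))
print(np.linalg.inv(np.load('pics/w2.npz')['E']).round(4))
E
```

```text
rows [(232, 51), (233, 49), (234, 57), (235, 72), (236, 82), (237, 109), (238, 132), (239, 131), (240, 130), (241, 131), (242, 131), (243, 133), (244, 133), (245, 133), (246, 134), (247, 134), (248, 134), (249, 134), (250, 136), (251, 135), (252, 135), (253, 135), (254, 136), (255, 136), (256, 135), (257, 136), (258, 136), (259, 135), (260, 136), (261, 136), (262, 137), (263, 137), (264, 137), (265, 138), (266, 137), (267, 138), (268, 136), (269, 145), (270, 157), (271, 176), (272, 214), (273, 219), (274, 225), (275, 228), (276, 229), (277, 229), (278, 228), (279, 228), (280, 228), (281, 227), (282, 227), (283, 227), (284, 227), (285, 227), (286, 226), (287, 227), (288, 226), (289, 226), (290, 227), (291, 225), (292, 187), (293, 113), (294, 49), (295, 55), (296, 55), (297, 54), (298, 55), (299, 54)]
r250 [(214, -8), (215, -3), (216, -4), (217, -4), (218, -4), (219, -4), (220, -5), (221, -1), (222, 16), (223, 19), (224, 17), (225, 26), (226, 53), (227, 67), (228, 74), (229, 80), (230, 79), (231, 80), (232, 80), (233, 80), (234, 80), (235, 80), (236, 80), (237, 79), (238, 80), (239, 80
[... 1080 characters left out ...]
65), (259, 165), (260, 164), (261, 166), (262, 165), (263, 165), (264, 165), (265, 165), (266, 166), (267, 165), (268, 166), (269, 165), (270, 164), (271, 164), (272, 164), (273, 165), (274, 168), (275, 137), (276, 87), (277, 84), (278, 80), (279, 68), (280, 36), (281, 27), (282, 28), (283, 28), (284, 28), (285, 28), (286, 27), (287, 31), (288, 23), (289, 12)]
-0.013 -0.006 0.201 [221.1 295.1]
-0.013 0.006 0.201 [220.4 271.5]
-0.013 0.006 0.165 [227.4 235.5]
0.013 -0.006 0.201 [279.6 296.1]
0.013 0.006 0.201 [280.6 272.5]
0.013 0.006 0.165 [274.9 236.3]
[[ 0.9998  0.0191  0.0079  0.5392]
 [ 0.0206 -0.9528 -0.3029 -0.1425]
 [ 0.0017  0.303  -0.953   0.3141]
 [ 0.      0.      0.      1.    ]]
```

```bash
python3 -m handwheel '[{"fingers":0.01,"xyz":[0.01,-0.012,-0.001],"turn":0.02},{"fingers":0.01,"xyz":[0.025,-0.03,-0.0024],"turn":0.04},{"fingers":0.01,"xyz":[0.035,-0.04,-0.0024],"turn":0.05},{"fingers":0.01,"xyz":[0.039,-0.043,-0.0024],"turn":0.05},{"fingers":0.01,"xyz":[0.039,-0.043,-0.0024],"turn":0.05},{"fingers":0.01,"xyz":[0.039,-0.043,-0.0024],"turn":0.05},{"fingers":0.01,"xyz":[0.039,-0.043,-0.0024],"turn":0.05}]'
python3 - <<'E'
from h import *
s=ctrl.get_state();M=R.from_quat(s['tcp_rot']).as_matrix();print(s['ee_pos'],M.round(4),s['wrist_force'])
print(M.T@(np.array([.5502,.06,.341])-s['ee_pos']),M.T@(np.array([.5518,.1054,.341])-s['ee_pos']))
E
```

```text
clock: 6.17
ee_pos: [0.5497, 0.0197, 0.3407]
tcp_rot: [0.718, 0.696, -0.0, 0.0]
wrist_force: [-0.2, 0.3, -4.2]
opening: 0.288
grasp_force: 60.8
[0.54970552 0.01969414 0.34067676] [[ 3.000e-02  9.995e-01  1.000e-04]
 [ 9.995e-01 -3.000e-02 -2.000e-04]
 [-2.000e-04  1.000e-04 -1.000e+00]] [-0.1924337   0.26395767 -4.24268073]
[ 0.04030246 -0.0007166  -0.00033055] [ 0.08573004 -0.00048126 -0.00033863]
```

```bash
python3 -m handwheel '[{"fingers":0.01,"xyz":[0.008,-0.0007,-0.0003],"turn":0},{"fingers":0.01,"xyz":[0.016,-0.0007,-0.0003],"turn":0},{"fingers":0.01,"xyz":[0.024,-0.0007,-0.0003],"turn":0},{"fingers":0.01,"xyz":[0.03,-0.0007,-0.0003],"turn":0},{"fingers":0.01,"xyz":[0.034,-0.0007,-0.0003],"turn":0},{"fingers":0.01,"xyz":[0.037,-0.0007,-0.0003],"turn":0},{"fingers":0.01,"xyz":[0.038,-0.0007,-0.0003],"turn":0},{"fingers":0.01,"xyz":[0.038,-0.0007,-0.0003],"turn":0},{"fingers":0.01,"xyz":[0.038,-0.0007,-0.0003],"turn":0}]'
python3 - <<'E'
from h import *
w=snap('wrist','w5')['color'];a=snap('scene','s5')['color']
L=cv2.resize(w[120:320,160:360],(600,600),interpolation=3)[:,100:500]
Rr=cv2.resize(a[130:220,240:300],(400,600),interpolation=3)
cv2.imwrite('pics/c5.png',np.hstack([L,Rr])[:,:,::-1])
E
```

```text
clock: 6.92
ee_pos: [0.5499, 0.0581, 0.341]
tcp_rot: [0.718, 0.696, -0.0, 0.0]
wrist_force: [-0.7, 0.4, -3.7]
opening: 0.294
grasp_force: 60.8
```

View pics/c5.png

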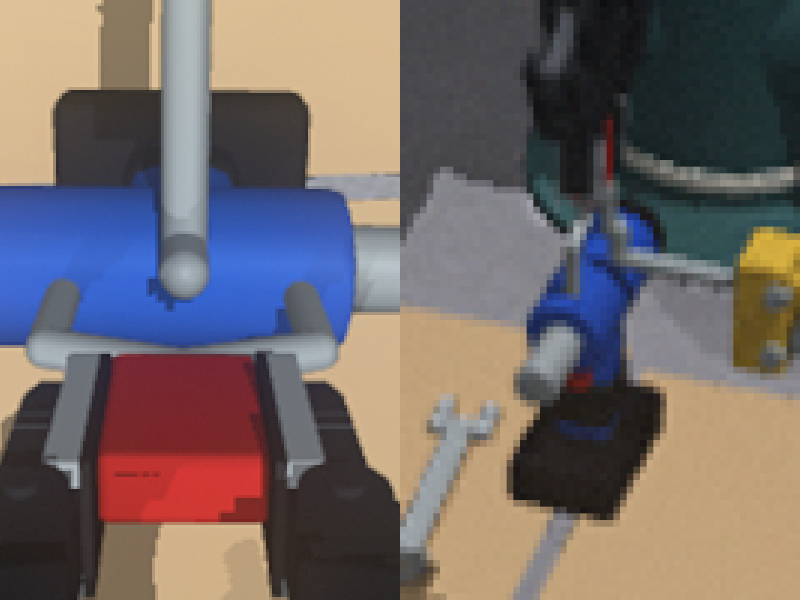

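Lip ball (184,272) and bail peak (183,347) line up, with no contact. Continue along +y.

```bash
python3 -m handwheel '[{"fingers":0.01,"xyz":[0.002,0,0],"turn":0},{"fingers":0.01,"xyz":[0.004,0,0],"turn":0},{"fingers":0.01,"xyz":[0.006,0,0],"turn":0},{"fingers":0.01,"xyz":[0.008,0,0],"turn":0},{"fingers":0.01,"xyz":[0.010,0,0],"turn":0},{"fingers":0.01,"xyz":[0.012,0,0],"turn":0}]'
python3 -m handwheel '[{"fingers":0.01,"xyz":[0.002,0,0],"turn":0},{"fingers":0.01,"xyz":[0.004,0,0],"turn":0},{"fingers":0.01,"xyz":[0.006,0,0],"turn":0},{"fingers":0.01,"xyz":[0.009,0,0],"turn":0},{"fingers":0.01,"xyz":[0.012,0,0],"turn":0},{"fingers":0.01,"xyz":[0.015,0,0],"turn":0}]'
```

```text
clock: 7.52
ee_pos: [0.5502, 0.0704, 0.341]
tcp_rot: [0.718, 0.696, -0.0, -0.0]
wrist_force: [0.1, 0.6, -2.7]
opening: 0.292
grasp_force: 60.8
clock: 8.02
ee_pos: [0.5507, 0.0854, 0.341]
tcp_rot: [0.718, 0.696, -0.0, -0.0]
wrist_force: [-0.3, -0.2, -3.4]
opening: 0.291
grasp_force: 60.8
```

```bash
python3 -m handwheel '[{"fingers":0.01,"xyz":[0.004,0,0],"turn":0},{"fingers":0.01,"xyz":[0.009,0,0],"turn":0},{"fingers":0.01,"xyz":[0.014,0,0],"turn":0},{"fingers":0.01,"xyz":[0.017,0,0.001],"turn":0},{"fingers":0.01,"xyz":[0.018,0,0.003],"turn":0},{"fingers":0.01,"xyz":[0.018,0,0.005],"turn":0},{"fingers":0.01,"xyz":[0.018,0,0.007],"turn":0},{"fingers":0.01,"xyz":[0.018,0,0.009],"turn":0},{"fingers":0.01,"xyz":[0.018,0,0.011],"turn":0},{"fingers":0.01,"xyz":[0.018,0,0.012],"turn":0}]'
python3 -m handwheel '[{"fingers":0.01,"xyz":[0,0,0.001],"turn":0},{"fingers":0.01,"xyz":[0,0,0.002],"turn":0},{"fingers":0.01,"xyz":[0,0,0.003],"turn":0},{"fingers":0.01,"xyz":[0,0,0.004],"turn":0},{"fingers":0.01,"xyz":[0,0,0.004],"turn":0},{"fingers":0.01,"xyz":[0,0,0.004],"turn":0}]'
```

```text
clock: 8.85
ee_pos: [0.5512, 0.103, 0.3286]
tcp_rot: [0.718, 0.696, -0.0, -0.0]
wrist_force: [-0.1, -0.2, -4.1]
opening: 0.294
grasp_force: 60.8
clock: 9.35
ee_pos: [0.5512, 0.1031, 0.325]
tcp_rot: [0.718, 0.696, -0.0, -0.0]
wrist_force: [-0.4, -1.2, -3.6]
opening: 0.291
grasp_force: 60.8
```

```bash
python3 -m handwheel '[{"fingers":0.01,"xyz":[0,0,0.001],"turn":0},{"fingers":0.01,"xyz":[0,0,0.002],"turn":0},{"fingers":0.01,"xyz":[0,0,0.003],"turn":0},{"fingers":0.01,"xyz":[0,0,0.004],"turn":0},{"fingers":0.01,"xyz":[0,0,0.005],"turn":0},{"fingers":0.01,"xyz":[-0.0002,0,0.006],"turn":0},{"fingers":0.01,"xyz":[-0.0005,0,0.007],"turn":0},{"fingers":0.01,"xyz":[-0.0007,0,0.008],"turn":0},{"fingers":0.01,"xyz":[-0.001,0,0.009],"turn":0},{"fingers":0.01,"xyz":[-0.0012,0,0.01],"turn":0},{"fingers":0.01,"xyz":[-0.0015,0,0.011],"turn":0},{"fingers":0.01,"xyz":[-0.0017,0,0.012],"turn":0}]'
cat > f.py <<'E'
from h import *
F=[]
for i in range(10): cams.read_camera('wrist'); s=ctrl.get_state(); F.append(s['wrist_force'])
F=np.array(F);print(s['clock'],s['ee_pos'].round(4),F.mean(0).round(2),F.std(0).round(2))
E
python3 f.py
```

```text
clock: 10.35
ee_pos: [0.5512, 0.1014, 0.3129]
tcp_rot: [0.718, 0.696, 0.0, 0.0]
wrist_force: [0.1, -0.9, -0.6]
opening: 0.295
grasp_force: 61.2
10.85 [0.5512 0.1014 0.3131] [ 0.06 -1.12 -1.04] [0.5  0.33 0.39]
```

```bash
python3 -m handwheel '[{"fingers":0.01,"xyz":[-0.0004,0,0.001],"turn":0},{"fingers":0.01,"xyz":[-0.0008,0,0.002],"turn":0},{"fingers":0.01,"xyz":[-0.0012,0,0.003],"turn":0},{"fingers":0.01,"xyz":[-0.0016,0,0.004],"turn":0},{"fingers":0.01,"xyz":[-0.0019,0,0.005],"turn":0},{"fingers":0.01,"xyz":[-0.0021,0,0.006],"turn":0},{"fingers":0.01,"xyz":[-0.0023,0,0.007],"turn":0},{"fingers":0.01,"xyz":[-0.0025,0,0.008],"turn":0},{"fingers":0.01,"xyz":[-0.0027,0,0.009],"turn":0},{"fingers":0.01,"xyz":[-0.0029,0,0.010],"turn":0}]'; python3 f.py
```

```text
clock: 11.68
ee_pos: [0.5511, 0.0985, 0.3029]
tcp_rot: [0.718, 0.696, 0.0, -0.0]
wrist_force: [1.7, 1.6, -0.6]
opening: 0.293
grasp_force: 61.2
12.1833 [0.5511 0.0985 0.3031] [ 1.16  1.97 -0.89] [0.34 0.38 0.69]
```

```bash
python3 -m handwheel '[{"fingers":0.01,"xyz":[0.0004,0,0.001],"turn":0},{"fingers":0.01,"xyz":[0.0004,0,0.002],"turn":0},{"fingers":0.01,"xyz":[0.0002,0,0.003],"turn":0},{"fingers":0.01,"xyz":[0.0,0,0.004],"turn":0},{"fingers":0.01,"xyz":[-0.0001,0,0.005],"turn":0},{"fingers":0.01,"xyz":[-0.0003,0,0.006],"turn":0},{"fingers":0.01,"xyz":[-0.0005,0,0.007],"turn":0},{"fingers":0.01,"xyz":[-0.0006,0,0.008],"turn":0}]'; python3 f.py
```

```text
clock: 12.85
ee_pos: [0.5511, 0.0978, 0.2949]
tcp_rot: [0.718, 0.696, -0.0, 0.0]
wrist_force: [0.1, -1.9, -0.3]
opening: 0.289
grasp_force: 61.3
13.35 [0.5511 0.0979 0.2951] [ 1.12 -2.59 -0.  ] [0.55 0.49 0.59]
```

```bash
python3 -m handwheel '[{"fingers":0.01,"xyz":[-0.0002,0.0001,0],"turn":0},{"fingers":0.01,"xyz":[-0.0004,0.0003,0],"turn":0},{"fingers":0.01,"xyz":[-0.0005,0.0003,0],"turn":0}]'; python3 f.py;python3 f.py
```

```text
clock: 13.6
ee_pos: [0.5513, 0.0976, 0.2949]
tcp_rot: [0.718, 0.696, -0.0, -0.0]
wrist_force: [0.9, -0.9, -0.6]
opening: 0.292
grasp_force: 61.3
14.1 [0.5514 0.0975 0.295 ] [-0.61  0.49 -0.41] [0.47 0.53 0.46]
14.6 [0.5514 0.0974 0.295 ] [-0.33  1.62 -0.56] [0.32 0.48 0.48]
```

```bash
python3 -m handwheel '[{"fingers":0.01,"xyz":[0.0002,-0.0001,0.001],"turn":0},{"fingers":0.01,"xyz":[0.0001,-0.0001,0.002],"turn":0},{"fingers":0.01,"xyz":[0,-0.0001,0.003],"turn":0},{"fingers":0.01,"xyz":[-0.0002,-0.0001,0.004],"turn":0},{"fingers":0.01,"xyz":[-0.0003,-0.0001,0.005],"turn":0},{"fingers":0.01,"xyz":[-0.0005,-0.0001,0.006],"turn":0},{"fingers":0.01,"xyz":[-0.0006,-0.0001,0.006],"turn":0},{"fingers":0.01,"xyz":[-0.0006,-0.0001,0.006],"turn":0}]'; python3 f.py;python3 f.py;python3 f.py
```

```text
clock: 15.27
ee_pos: [0.5513, 0.0968, 0.289]
tcp_rot: [0.718, 0.696, 0.0, -0.0]
wrist_force: [0.5, -0.8, -0.4]
opening: 0.289
grasp_force: 61.3
15.7667 [0.5512 0.0968 0.289 ] [ 0.42 -0.29  0.07] [0.36 0.5  0.44]
16.2667 [0.5513 0.0968 0.289 ] [ 0.6   0.07 -0.26] [0.46 0.32 0.38]
16.7667 [0.5512 0.0968 0.289 ] [ 0.53 -0.08  0.11] [0.46 0.48 0.51]
```

```bash
python3 -m handwheel '[{"fingers":0.01,"xyz":[0,0.0001,0.0003],"turn":0},{"fingers":0.01,"xyz":[0,0.0001,0.0003],"turn":0}]'; for i in 1 2 3 4; do python3 f.py; done
```

```text
clock: 16.93
ee_pos: [0.5513, 0.0968, 0.2886]
tcp_rot: [0.718, 0.696, -0.0, -0.0]
wrist_force: [-0.2, -0.3, 0.3]
opening: 0.294
grasp_force: 61.3
17.4333 [0.5513 0.0968 0.2887] [-0.32 -0.44 -0.03] [0.5  0.42 0.31]
17.9333 [0.5513 0.0968 0.2887] [-0.51 -0.18  0.07] [0.33 0.49 0.47]
18.4333 [0.5513 0.0968 0.2887] [-0.64 -0.39 -0.1 ] [0.49 0.65 0.49]
18.9333 [0.5513 0.0968 0.2887] [-0.49 -0.48  0.02] [0.48 0.67 0.33]
```

```bash
python3 -m handwheel '[{"fingers":0.024,"xyz":[0,0,0],"turn":0},{"fingers":0.026,"xyz":[0,0,0],"turn":0},{"fingers":0.028,"xyz":[0,0,0],"turn":0},{"fingers":0.031,"xyz":[0,0,0],"turn":0},{"fingers":0.036,"xyz":[0,0,0],"turn":0},{"fingers":0.042,"xyz":[0,0,0],"turn":0},{"fingers":0.05,"xyz":[0,0,0],"turn":0},{"fingers":0.05,"xyz":[0,0,0],"turn":0}]'; python3 f.py
python3 - <<'E'
from h import *
w=snap('wrist','w6')['color'];a=snap('scene','s6')['color']
Rr=cv2.resize(a[130:250,240:320],(288,432),interpolation=3)
cv2.imwrite('pics/c6.png',np.hstack([cv2.resize(w[:,:],(512,432)),Rr])[:,:,::-1])
E
```

```text
clock: 19.6
ee_pos: [0.5513, 0.0968, 0.2887]
tcp_rot: [0.718, 0.696, 0.0, -0.0]
wrist_force: [0.1, -0.2, 0.3]
opening: 0.586
grasp_force: 0.0
20.1 [0.5513 0.0968 0.2887] [-0.03  0.03 -0.11] [0.54 0.31 0.69]
```

View pics/c6.png

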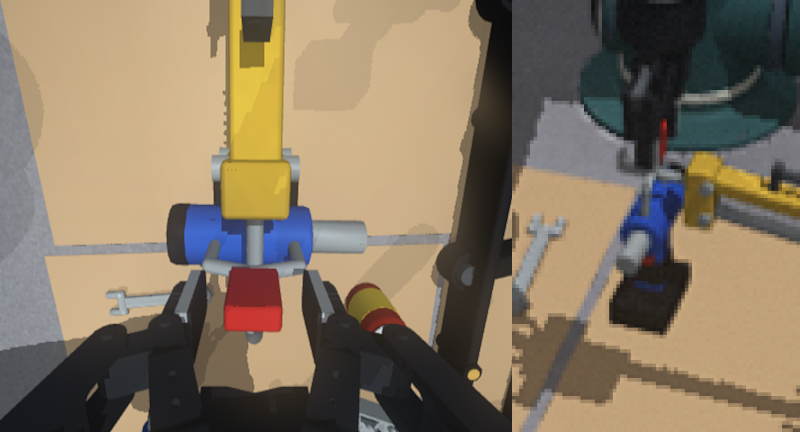

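The tool hangs upright on the hook and the tab (252,300) stands free between the open fingers. Retreat straight up, then away.

```bash
python3 -m handwheel '[{"fingers":0.05,"xyz":[0,0,-0.004],"turn":0},{"fingers":0.05,"xyz":[0,0,-0.012],"turn":0},{"fingers":0.05,"xyz":[0,0,-0.025],"turn":0},{"fingers":0.05,"xyz":[0,0,-0.04],"turn":0},{"fingers":0.05,"xyz":[0,0,-0.06],"turn":0},{"fingers":0.05,"xyz":[0,0,-0.085],"turn":0},{"fingers":0.05,"xyz":[0,0,-0.11],"turn":0},{"fingers":0.05,"xyz":[0,0,-0.13],"turn":0},{"fingers":0.05,"xyz":[0,0,-0.14],"turn":0}]'
python3 -m handwheel '[{"fingers":0.05,"xyz":[0,0,0],"turn":0},{"fingers":0.05,"xyz":[0,0,0],"turn":0},{"fingers":0.05,"xyz":[0,0,0],"turn":0},{"fingers":0.05,"xyz":[0,0,0],"turn":0},{"fingers":0.05,"xyz":[0,0,0],"turn":0},{"fingers":0.05,"xyz":[0,0,0],"turn":0},{"fingers":0.05,"xyz":[0,0,0],"turn":0},{"fingers":0.05,"xyz":[0,0,0],"turn":0},{"fingers":0.05,"xyz":[0,0,0],"turn":0},{"fingers":0.05,"xyz":[0,0,0],"turn":0},{"fingers":0.05,"xyz":[0,0,0],"turn":0},{"fingers":0.05,"xyz":[0,0,0],"turn":0}]'
python3 - <<'E'
from h import *
w=snap('scene','s7')['color'].astype(int)
for i in range(10): cams.read_camera('wrist')
w2=snap('scene','s8')['color'].astype(int)
print(np.abs(w2-w)[150:260,240:330].max(),np.abs(w2-np.load('pics/s6.npz')['img'])[165:250,240:330].max())
cv2.imwrite('pics/c7.png',cv2.resize(w2.astype(np.uint8)[120:270,150:350],(800,600),interpolation=3)[:,:,::-1])
E
```

```text
clock: 20.95
ee_pos: [0.5513, 0.0968, 0.4332]
tcp_rot: [0.718, 0.696, 0.002, 0.001]
wrist_force: [-0.3, 0.1, 0.5]
opening: 0.585
grasp_force: 0.0
clock: 21.95
ee_pos: [0.5513, 0.0968, 0.4287]
tcp_rot: [0.718, 0.696, 0.0, 0.0]
wrist_force: [0.1, 0.5, -0.7]
opening: 0.585
grasp_force: 0.0
8 170
```

View pics/c7.png

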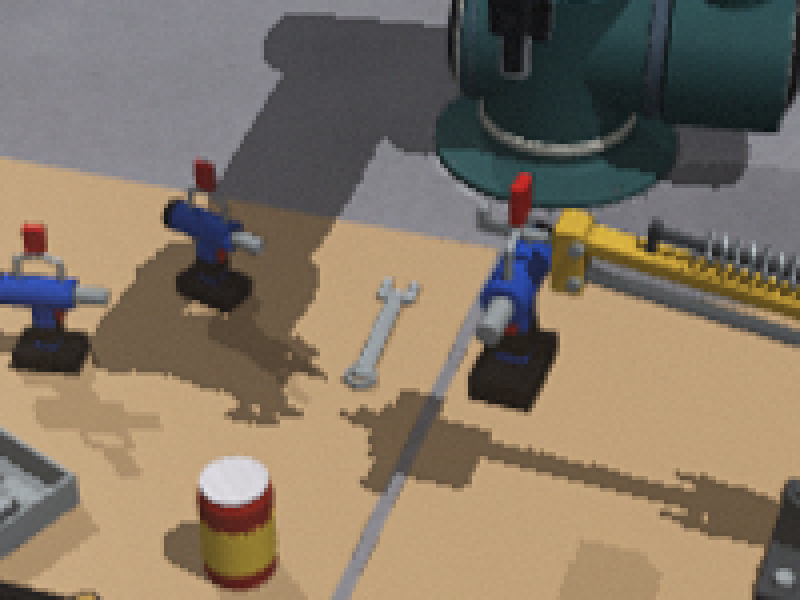

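The tool hangs upright and still on the hook at (515,290), clear of the bench. The look-alikes, wrench, can and tray stand undisturbed, and the gripper is free. Hand in.

```bash
python3 -c "
from plant import job; print(job.close_job())"
```

```text
the job is handed in; nothing more can be done
None
```

The nutrunner hangs upright and still on the balancer hook, clear of the bench; I let go only once the arm carried its full weight, the other things on the bench look undisturbed, and the job was handed in at about 22.6 s of the 61 s allowed.

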